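# Spread the draughtsmen and shut the games case

### The job

The eight wooden draughtsmen lie in a heap in the open games case. Without taking any out of the case, push them apart into one even layer over the whole floor of the case, none on top of another, with at least one well inside each sixth of the floor (front and back, at the left, in the middle and at the right), and then swing the lid fully shut. Leave the other things on the desk where they are.

Things in the scene. Friction and masses are not known exactly. Their poses are not given: they have to be found in the camera images.
- case: The games case: a low open-topped wooden box with brass corners, fixed to the desk, 156 mm deep (x) by 256 mm wide (y) by 44 mm high to the rim. Walls and floor are 8 mm thick, so the inside is 140 x 240 mm and 36 mm deep. Origin: centre of its underside, on the desk top; x points from the front wall to the hinged back wall, y to the left, z up.
- case_floor (a point): Centre of the case's inner floor (top face), 8 mm above the desk; axes as the case.
- lid (a joint): Angle of the case's lid, rad: 0 = fully shut, grows as it opens; it starts open, leaning back past upright (1.7 to 1.95), and can go back to 2.1. The hinge is stiff: the lid stays wherever it is left and takes about 2 to 4 N at its free edge to move. Its hinge line is the outer top edge of the back wall: x = +78 mm, z = +44 mm in the case's frame, along y.
- lid_edge (a point): Middle of the lid's free edge, half-way through its thickness. The lid is a flat wooden panel 156 mm from hinge to free edge, 256 mm wide, 8 mm thick, resting on the rim when shut.
- piece_0_center (a point): Centre of a turned wooden draughtsman: round, with bulging sides and flat top and bottom faces 28 mm across, 36 mm across, 20 mm high, about 18 to 35 g, own z axis along its axis. Waxed: it slides easily on the case floor (friction about 0.35), so it can be pushed from the side or dragged with a light press from above. All eight are alike; at the start five stand close together on the case floor with three more on top of them.
- piece_1_center (a point): Centre of another such draughtsman (36 mm across, 20 mm high).
- piece_2_center (a point): Centre of another such draughtsman (36 mm across, 20 mm high).
- piece_3_center (a point): Centre of another such draughtsman (36 mm across, 20 mm high).
- piece_4_center (a point): Centre of another such draughtsman (36 mm across, 20 mm high).
- piece_5_center (a point): Centre of another such draughtsman (36 mm across, 20 mm high).
- piece_6_center (a point): Centre of another such draughtsman (36 mm across, 20 mm high).
- piece_7_center (a point): Centre of another such draughtsman (36 mm across, 20 mm high).
- spot0 (a point): Middle of one of the six equal parts (70 x 80 mm: two from front to back, three from side to side) of the case's floor, 11 mm above the floor. This one: front, left.
- spot1 (a point): Middle of one of the six equal parts (70 x 80 mm: two from front to back, three from side to side) of the case's floor, 11 mm above the floor. This one: back, left.
- spot2 (a point): Middle of one of the six equal parts (70 x 80 mm: two from front to back, three from side to side) of the case's floor, 11 mm above the floor. This one: front, middle.
- spot3 (a point): Middle of one of the six equal parts (70 x 80 mm: two from front to back, three from side to side) of the case's floor, 11 mm above the floor. This one: back, middle.
- spot4 (a point): Middle of one of the six equal parts (70 x 80 mm: two from front to back, three from side to side) of the case's floor, 11 mm above the floor. This one: front, right.
- spot5 (a point): Middle of one of the six equal parts (70 x 80 mm: two from front to back, three from side to side) of the case's floor, 11 mm above the floor. This one: back, right.
- matchbox: Matchbox, 37 x 54 x 16 mm; a bystander standing loose on the desk. Origin: centre of its underside.
- eraser: Eraser, 20 x 44 x 12 mm; a bystander standing loose on the desk. Origin: centre of its underside.
- tumbler: Cut-glass tumbler, 82 mm across, 94 mm high; a bystander standing loose on the desk. Origin: centre of its underside.
- ink_bottle: Square ink bottle with screw cap, 50 x 50 x 60 mm; a bystander standing loose on the desk. Origin: centre of its underside.
- card_case: Slim silver card case, 63 x 96 x 9 mm; a bystander standing loose on the desk. Origin: centre of its underside.
- stamp_box: Walnut box with a lid, 112 x 154 x 57 mm; a bystander standing loose on the desk. Origin: centre of its underside.

How it is judged:
By the outcome, as a careful person would: the job done as asked, in the order asked, and still so for the second after the job is handed in, with the robot touching nothing.
It also fails if it takes over 72 s, if anything falls off the work surface, if the arm or the gripper's body presses on something with over 40 N, if the wrist force passes 120 N, or if a joint passes its speed limit or range.

### The arm

A 7-joint arm with a two-finger parallel gripper is mounted at the origin on the work surface; the furniture and walls round the work are solid. World frame = base frame: x ahead of the robot, y to its left, z up, the work surface at z = 0. Lengths are in m, angles in rad, forces in N, time in s.
With the tool pointing down it reaches from about 0.425 to 0.875 m from the base axis. Payload 4.7 kg.
Tool frame: the origin (TCP) lies between the finger pads; the fingertips stand 14 mm ahead of it and the grasp point (between the pads) lies 5 mm behind it; z points along the fingers, y is the line along which they close (so a half turn about z gives the same grasp; the last joint's range is limited). The gripper opens to 87 mm and grips with 3 to 60 N. Pads are 19 mm wide; open, the fingers measure 117 mm over their backs; the gripper's body (75 mm by 190 mm) begins 51 mm behind the grasp point.
Start: joints at [-1.094, 0.321, -0.07, 1.45, 0.023, 1.371, -0.057], TCP at [0.29, 0.582, 0.237] pointing down, gripper open.
Joint ranges: [-2.86, 2.86], [-0.3, 2.09], [-1.38, 1.24], [0.06, 2.45], [-1.56, 4.7], [0.09, 2.05], [-2.69, 2.69]. Speed limits (rad/s): [2.57, 2.57, 3.14, 3.14, 3.14, 3.14, 3.14].

### API

Orientations are given as a rotation vector (axis times angle).
In Python, from bench import ctrl gives the robot as it stands.
- The arm moves only by the tool step_arm, never from a script. Its argument "commands" is a list of rows, each an object with "travel": the shift along the tool's x, y, z in m, a list of three; "turn": the turn, a rotation vector about the tool's x, y, z in degrees, a list of three. A call has 1 to 5 rows; each row is the pose to reach, as a shift and turn from the pose commanded when the call began, along the tool's axes at that moment; what a row does not reach only later rows make up. A row lasts 1/10 s, in which the tool goes at most 50 mm and 8.59 degrees, less where a joint would pass 70% of its speed; a pose out of reach is approached as far as the arm can. A call with a gripper value outside its range is refused whole. "gripper" is the opening, from 0 (shut) to 1 (fully open), set as the call begins (left out, the last holds). The fingers move at their own pace and stop on an object; "force" is the grip in N (left out, the last holds). Time passes only in rows, so rows that repeat a pose let the fingers close. It gives the time, the measured TCP pose, the force, the opening and the grip force at its end, in the units of the state.
- ctrl.get_state(): the state, without advancing time (a new reading comes with each control period).
- ctrl.get_image(name): name is "scene" or "side" or "wrist"; returns the picture (480x640x3 uint8, red, green, blue); there is no depth.
- ctrl.camera_model(name): a dict with "fx", "fy", "cx", "cy" (pixels), "R" (3x3) and "t" (3): a world point X has camera coordinates R X + t; the wrist camera has in their place "T_tool_cam" (4x4, takes a point from camera to tool coordinates, whose origin is the TCP and whose axes are the flange's). Camera axes: x right, y down, z forward; pixel columns grow to the right and rows downward; lengths in m; the calibration is good to about 2 mm. A picture is of the moment at which its call begins: read the wrist's pose just before it. camera_model takes no time and is no camera call.
- ctrl.close_job(): hands the job in; it is judged then, once.
The state is a dict: "time": time; "joint_positions": joint angles; "qd": joint speeds; "joint_torque": joint torques, N m; "position": TCP position; "tool_rot": TCP orientation; "ft_force": force on the tool from outside, world axes, zero at the start; "torque": the same for the moment, N m; "grip_width": opening from 0.0 (shut) to 1.0 (fully open); "grip_force": force on a finger pad.
Only numpy, scipy, OpenCV 4.12 (cv2) and the standard library are available. Lean on these libraries where they do the work, as an engineer would, in place of code of your own. Each camera call takes 0.05 s, during which the arm holds its last target. There are 200 camera calls.

## Working session

There is one attempt and no reset: what is moved stays moved. The work goes in short steps, Python scripts to look and compute and a tool call to move; the robot and the scene stay as the last step left them, time stands still between calls to the robot, and variables do not carry over. Pictures are saved under pics/ and viewed, at most 10 in all, crops included, and the job is handed in when it is done.

Besides the shell and the picture viewer there is one more tool, called after "Call:" as a command line: name --argument value ..., lists and objects as JSON in quotes. step_arm: Moves the arm, as the interface text tells. Its arguments: {"type":"object","properties":{"commands":{"type":"array"},"gripper":{"type":"number"},"force":{"type":"number"}},"required":["commands"]}

```bash
mkdir -p pics; python3 - <<'E'
from bench import ctrl
import cv2,numpy as np
s=ctrl.get_state();print(s['time'],s['position'],s['tool_rot'],s['grip_width'])
a=[ctrl.get_image(n) for n in("scene","side")]
for n,i in zip(("scene","side"),a):
    cv2.imwrite(f'pics/{n}0.png',i[:,:,::-1]);m=ctrl.camera_model(n);print(n,m['fx'],m['cx'],m['cy'],np.round(-np.array(m['R']).T@m['t'],3),np.round(m['R'],2).tolist())
print(ctrl.camera_model('wrist'))
E
```

```text
0.0 [0.28999186 0.58114445 0.23546599] [-7.20318592e-01 -3.05756977e+00  2.91623527e-03] 1.0054623245805636
scene 437.33113452132466 325.65318821991565 233.78972593874582 [ 0.114 -0.54   0.732] [[0.79, -0.61, -0.02], [-0.45, -0.56, -0.7], [0.42, 0.56, -0.72]]
side 519.2811717950614 315.66651243126915 242.00446966956557 [0.384 1.13  0.672] [[-1.0, -0.07, -0.03], [-0.01, 0.47, -0.88], [0.08, -0.88, -0.47]]
{'fx': 332.24941016022615, 'fy': 332.24941016022615, 'cx': 318.04731664187204, 'cy': 237.51961529270682, 'T_tool_cam': array([[ 2.72432885e-04, -9.61662796e-01, -2.74234557e-01,
         7.55579831e-02],
       [ 9.99999642e-01,  4.81751623e-04, -6.95936455e-04,
        -1.07894881e-03],
       [ 8.01369140e-04, -2.74234269e-01,  9.61662583e-01,
        -1.48792458e-01],
       [ 0.00000000e+00,  0.00000000e+00,  0.00000000e+00,
         1.00000000e+00]])}
```

View pics/scene0.png

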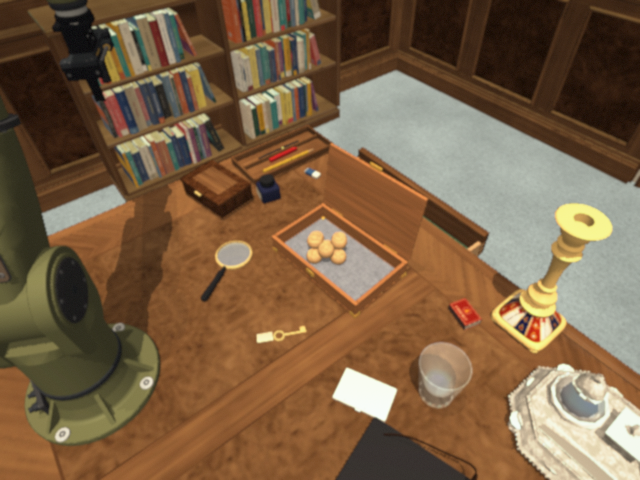

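View pics/side0.png

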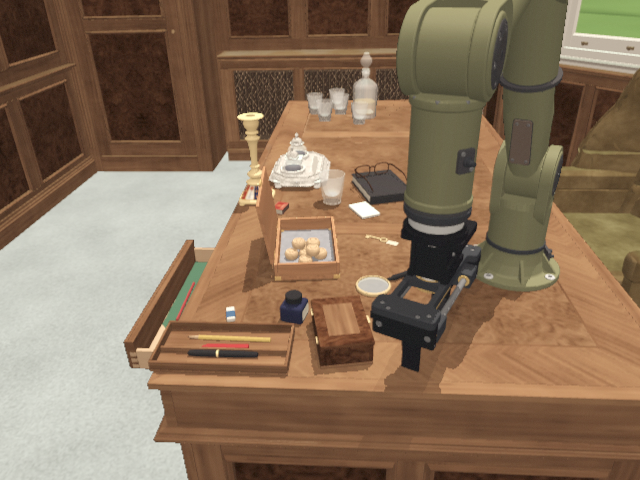

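The scene picture shows the case rim with corners near (273,240), (324,207), (407,262) and (355,303). The heap lies around (327,247), and the lid leans back behind it. The side picture shows the arm clear of the case, on the left.

```bash
cat > h.py <<'E'
from bench import ctrl
import cv2,numpy as np
from scipy.spatial.transform import Rotation as Ro
def cam(n,s=None):
    m=ctrl.camera_model(n);K=np.array([[m['fx'],0,m['cx']],[0,m['fy'],m['cy']],[0,0,1]])
    if n=='wrist':
        T=np.eye(4);T[:3,:3]=Ro.from_rotvec(s['tool_rot']).as_matrix();T[:3,3]=s['position'];T=T@m['T_tool_cam'];return K,T[:3,:3],T[:3,3]
    R=np.array(m['R']);return K,R.T,-R.T@m['t']
def ray(c,uv,z):
    K,R,o=c;uv=np.atleast_2d(uv).astype(float);d=(R@np.linalg.inv(K)@np.c_[uv,np.ones(len(uv))].T).T
    return o+d*((z-o[2])/d[:,2])[:,None]
def proj(c,X):
    K,R,o=c;p=(K@R.T@(np.atleast_2d(X)-o).T).T;return p[:,:2]/p[:,2:]
E
python3 - <<'E'
from h import *
c=cam('scene')
P=ray(c,[(273,240),(324,207),(407,262),(355,303)],.044);print(P.round(3),P.mean(0))
print(ray(c,[(317,239),(340,239),(314,256),(340,257),(327,248)],.04).round(3))
s=ctrl.get_state();print(Ro.from_rotvec(s['tool_rot']).as_matrix().round(3))
E
```

```text
[[ 0.416  0.052  0.044]
 [ 0.567  0.066  0.044]
 [ 0.597 -0.174  0.044]
 [ 0.447 -0.185  0.044]] [ 0.50665405 -0.06021764  0.044     ]
[[ 0.494 -0.003  0.04 ]
 [ 0.533 -0.034  0.04 ]
 [ 0.459 -0.038  0.04 ]
 [ 0.5   -0.074  0.04 ]
 [ 0.495 -0.037  0.04 ]]
[[-0.895  0.446 -0.001]
 [ 0.446  0.895 -0.002]
 [-0.    -0.002 -1.   ]]
```

Call:
step_arm --commands '[{"travel": [-0.48, -0.477, 0], "turn": [0, 0, -33]}, {"travel": [-0.48, -0.477, 0], "turn": [0, 0, -33]}, {"travel": [-0.48, -0.477, 0], "turn": [0, 0, -33]}, {"travel": [-0.48, -0.477, 0], "turn": [0, 0, -33]}, {"travel": [-0.48, -0.477, 0], "turn": [0, 0, -33]}]' --gripper 0

```text
time: 0.6
position: [0.3702, 0.3433, 0.2362]
tool_rot: [0.182, -3.136, 0.0]
ft_force: [0.5, 0.3, 0.1]
grip_width: 0.631
grip_force: 0.0
```

Call:
step_arm --commands '[{"travel": [-0.046, -0.208, 0], "turn": [0, 0, 0]}, {"travel": [-0.046, -0.208, 0], "turn": [0, 0, 0]}, {"travel": [-0.046, -0.208, 0], "turn": [0, 0, 0]}, {"travel": [-0.046, -0.208, 0], "turn": [0, 0, 0]}, {"travel": [-0.046, -0.208, 0], "turn": [0, 0, 0]}]'

```text
time: 1.1
position: [0.4406, 0.1378, 0.2365]
tool_rot: [-0.164, 3.137, -0.003]
ft_force: [0.4, -0.0, 0.0]
grip_width: 0.171
grip_force: 0.0
```

Call:
step_arm --commands '[{"travel": [-0.046, -0.208, 0], "turn": [0, 0, 0]}, {"travel": [-0.046, -0.208, 0], "turn": [0, 0, 0]}, {"travel": [-0.046, -0.208, 0], "turn": [0, 0, 0]}, {"travel": [-0.046, -0.208, 0], "turn": [0, 0, 0]}, {"travel": [-0.046, -0.208, 0], "turn": [0, 0, 0]}]'

```text
time: 1.6
position: [0.5089, -0.0636, 0.2366]
tool_rot: [-0.165, 3.137, -0.004]
ft_force: [-0.4, -0.1, 0.1]
grip_width: 0.006
grip_force: 0.0
```

```bash
python3 - <<'E'
from h import *
s=ctrl.get_state();print(s['time'],s['position'],s['tool_rot'])
cv2.imwrite('pics/w1.png',ctrl.get_image('wrist')[:,:,::-1])
np.save('s1.npy',np.r_[s['position'],s['tool_rot']])
E
```

```text
1.6 [ 0.50887466 -0.06355826  0.23659824] [-0.16522391  3.13681454 -0.00428511]
```

View pics/w1.png

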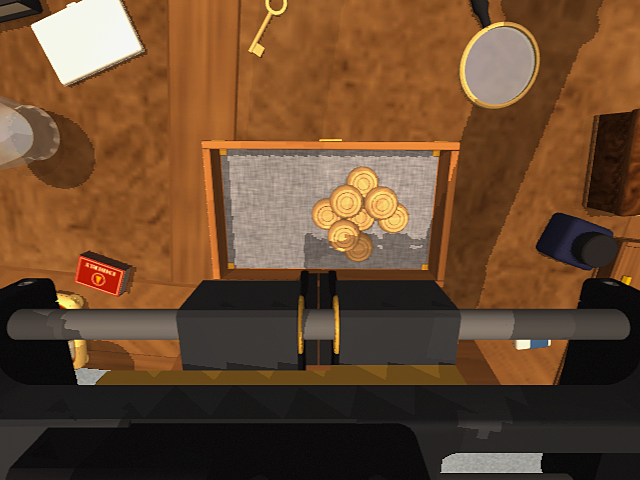

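The wrist picture shows the case rim with front corners at about (203,142) and (460,142), and back corners at about (214,280) and (444,280). Five pieces lie on the floor at (362,182), (326,214), (394,217), (362,217) and (357,248). Three lie on top at (346,202), (381,204) and (344,236).

```bash
cat >> h.py <<'E'
def load(f):
    a=np.load(f);return dict(position=a[:3],tool_rot=a[3:])
def setcase():
    a=np.load('case.npy');return a[:2],a[2]
def tocase(P):
    o,y=setcase();c,s=np.cos(y),np.sin(y);d=np.asarray(P)[...,:2]-o
    return d@np.array([[c,-s],[s,c]])
E
python3 - <<'E'
from h import *
s=load('s1.npy');c=cam('wrist',s)
P=ray(c,[(203,142),(460,142),(444,281),(214,281)],.044)[:,:2];print(P.round(3),[np.linalg.norm(P[i]-P[i-1]).round(3) for i in range(4)])
y=P[1]-P[0];yaw=np.arctan2(y[1],y[0])-np.pi/2
f=(P[0]+P[1])/2;o=f+.078*np.array([np.cos(yaw),np.sin(yaw)])
print(np.degrees(yaw),o,P.mean(0));np.save('case.npy',np.r_[o,yaw])
print((tocase(ray(c,[(362,182),(326,214),(394,217),(362,217),(357,248)],.026))*1000).round())
print((tocase(ray(c,[(346,202),(381,204),(344,236)],.047))*1000).round())
print('tcp',tocase(s['position']))
# lid: top edge from scene, corners
cs=cam('scene')
for a in (1.7,1.8,1.9,1.95):
  e=np.array([[.078+.156*np.cos(a),yy,.044+.156*np.sin(a)] for yy in(.128,-.128)])
  R=np.array([[np.cos(yaw),-np.sin(yaw)],[np.sin(yaw),np.cos(yaw)]]);e[:,:2]=e[:,:2]@R.T+o
  print(a,proj(cs,e).round())
E
```

```text
[[ 0.445 -0.186]
 [ 0.418  0.066]
 [ 0.565  0.081]
 [ 0.592 -0.172]] [np.float64(0.148), np.float64(0.254), np.float64(0.148), np.float64(0.255)]
6.0454399369416 [ 0.50873747 -0.05180597] [ 0.50493587 -0.05277653]
[[-37.  34.]
 [ -2.  -4.]
 [  2.  71.]
 [  2.  35.]
 [ 38.  31.]]
[[-19.  16.]
 [-17.  52.]
 [ 18.  14.]]
tcp [-0.00110129 -0.01170138]
1.7 [[313. 151.]
 [410. 210.]]
1.8 [[307. 155.]
 [404. 215.]]
1.9 [[302. 160.]
 [399. 221.]]
1.95 [[299. 163.]
 [396. 224.]]
```

Call:
step_arm --commands '[{"travel": [-0.019, 0.026, 0], "turn": [0, 0, 0]}, {"travel": [-0.019, 0.026, 0.04], "turn": [0, 0, 0]}, {"travel": [-0.019, 0.026, 0.08], "turn": [0, 0, 0]}, {"travel": [-0.019, 0.026, 0.12], "turn": [0, 0, 0]}, {"travel": [-0.019, 0.026, 0.14], "turn": [0, 0, 0]}]' --gripper 0.62 --force 8

```text
time: 2.15
position: [0.5215, -0.0269, 0.0927]
tool_rot: [0.181, -3.13, -0.002]
ft_force: [-0.8, -0.1, -0.9]
grip_width: 0.375
grip_force: 0.0
```

```bash
python3 - <<'E'
from h import *
s=ctrl.get_state();print(s['time'],s['position'],tocase(s['position']),s['joint_positions'].round(2) if hasattr(s['joint_positions'],'round') else s['joint_positions'],s['grip_width'])
w=ctrl.get_image('wrist');cv2.imwrite('pics/w2.png',np.hstack([w[:,120:560][100:400],ctrl.get_image('side')[180:480,200:400]])[:,:,::-1])
E
```

```text
2.15 [ 0.5214892  -0.02688284  0.09269628] [0.01530565 0.02344155] [-0.41  0.18  0.45  1.94 -0.09  1.04  1.77] 0.37476917154490125
```

View pics/w2.png

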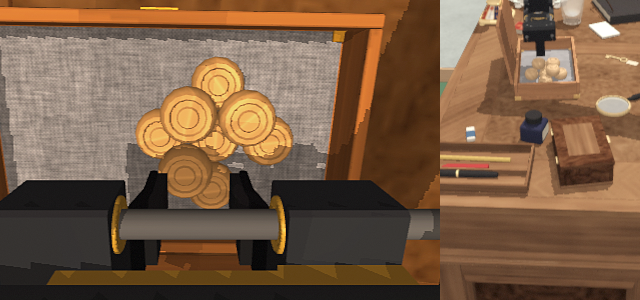

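The picture shows the fingers straddling a point right of the back top piece. The pieces are at crop pixels T3 (186,171), T1 (187,118), T2 (248,119), A (218,80), B (158,132), C (268,142) and E (210,187).

```bash
python3 - <<'E'
from h import *
s=ctrl.get_state();print(s['time'],s['position'],s['tool_rot']);c=cam('wrist',s);off=np.array([120,100])
print((tocase(ray(c,off+[(186,171),(187,118),(248,119)],.047))*1000).round())
print((tocase(ray(c,off+[(218,80),(158,132),(268,142),(210,187)],.026))*1000).round())
print('rim front corner right',(tocase(ray(c,off+[(385,14)],.044))*1000).round(),'tcp',tocase(s['position']))
E
```

```text
2.25 [ 0.52111644 -0.02723499  0.0930137 ] [ 1.80861242e-01 -3.12870054e+00 -8.96571685e-04]
[[ 16.  15.]
 [-18.  15.]
 [-18.  52.]]
[[-39.  35.]
 [ -4.  -5.]
 [  2.  70.]
 [ 36.  31.]]
rim front corner right [[-78. 126.]] tcp [0.01489787 0.02313061]
```

Call:
step_arm --commands '[{"travel": [-0.002, -0.009, 0.0], "turn": [0, 0, 0]}, {"travel": [-0.002, -0.009, 0.0], "turn": [0, 0, 0]}, {"travel": [-0.002, -0.009, 0.024], "turn": [0, 0, 0]}, {"travel": [-0.002, -0.009, 0.048], "turn": [0, 0, 0]}, {"travel": [-0.002, -0.009, 0.048], "turn": [0, 0, 0]}]'

```text
time: 2.75
position: [0.5261, -0.038, 0.0475]
tool_rot: [0.177, -3.134, -0.0]
ft_force: [-0.7, 0.4, 0.0]
grip_width: 0.618
grip_force: 0.0
```

Call:
step_arm --commands '[{"travel": [0, 0, 0], "turn": [0, 0, 0]}, {"travel": [0, 0, 0], "turn": [0, 0, 0]}, {"travel": [0, 0, 0], "turn": [0, 0, 0]}, {"travel": [0, 0, 0], "turn": [0, 0, 0]}, {"travel": [0, 0, 0], "turn": [0, 0, 0]}]' --gripper 0.2

```text
time: 3.25
position: [0.5284, -0.0381, 0.0496]
tool_rot: [-0.178, 3.134, 0.0]
ft_force: [0.1, -0.3, 2.8]
grip_width: 0.399
grip_force: 8.0
```

Call:
step_arm --commands '[{"travel": [0, -0.01, -0.002], "turn": [0, 0, 0]}, {"travel": [-0.005, -0.03, -0.002], "turn": [0, 0, 0]}, {"travel": [-0.015, -0.06, -0.002], "turn": [0, 0, 0]}, {"travel": [-0.015, -0.088, -0.002], "turn": [0, 0, 0]}, {"travel": [-0.015, -0.088, -0.002], "turn": [0, 0, 0]}]'

```text
time: 3.75
position: [0.5517, -0.1302, 0.0508]
tool_rot: [0.167, -3.137, 0.006]
ft_force: [-0.4, -0.9, -0.6]
grip_width: 0.397
grip_force: 8.0
```

Call:
step_arm --commands '[{"travel": [0, 0, 0], "turn": [0, 0, 0]}, {"travel": [0, 0, 0.01], "turn": [0, 0, 0]}, {"travel": [0, 0, 0.02], "turn": [0, 0, 0]}, {"travel": [0, 0, 0.021], "turn": [0, 0, 0]}, {"travel": [0, 0, 0.021], "turn": [0, 0, 0]}]'

```text
time: 4.25
position: [0.5516, -0.1231, 0.0288]
tool_rot: [0.179, -3.135, -0.001]
ft_force: [0.2, 0.0, -0.6]
grip_width: 0.399
grip_force: 8.0
```

```bash
python3 - <<'E'
from h import *
s=ctrl.get_state();print(s['position'],tocase(s['position']).round(4),s['ft_force'],s['grip_width'])
E
```

```text
[ 0.55157127 -0.12310049  0.02877655] [ 0.0351 -0.0754] [ 0.17203728  0.00457474 -0.55056687] 0.39893477799879073
```

Call:
step_arm --commands '[{"travel": [0, 0, 0], "turn": [0, 0, 0]}, {"travel": [0, 0, 0], "turn": [0, 0, 0]}, {"travel": [0, 0, -0.03], "turn": [0, 0, 0]}, {"travel": [0, 0, -0.07], "turn": [0, 0, 0]}, {"travel": [0, 0, -0.08], "turn": [0, 0, 0]}]' --gripper 0.52

```text
time: 4.75
position: [0.5548, -0.1247, 0.114]
tool_rot: [-0.177, 3.129, -0.001]
ft_force: [1.3, -0.8, 0.1]
grip_width: 0.518
grip_force: 0.0
```

Call:
step_arm --commands '[{"travel": [0.02, 0.03, 0], "turn": [0, 0, 8.5]}, {"travel": [0.04, 0.06, 0], "turn": [0, 0, 17]}, {"travel": [0.053, 0.09, 0], "turn": [0, 0, 25.5]}, {"travel": [0.053, 0.09, 0], "turn": [0, 0, 34]}, {"travel": [0.053, 0.09, 0], "turn": [0, 0, 42.5]}]' --gripper 0.62

```text
time: 5.25
position: [0.4887, -0.039, 0.1094]
tool_rot: [-0.975, -2.986, -0.001]
ft_force: [1.1, 0.2, 0.4]
grip_width: 0.619
grip_force: 0.0
```

Call:
step_arm --commands '[{"travel": [0, 0, 0], "turn": [0, 0, 8.5]}, {"travel": [0, 0, 0], "turn": [0, 0, 17]}, {"travel": [0, 0, 0], "turn": [0, 0, 25.5]}, {"travel": [0, 0, 0], "turn": [0, 0, 34]}, {"travel": [0, 0, 0], "turn": [0, 0, 42.5]}]'

```text
time: 5.75
position: [0.4891, -0.0404, 0.1094]
tool_rot: [-1.994, -2.428, -0.0]
ft_force: [-0.0, 0.0, 0.6]
grip_width: 0.621
grip_force: 0.0
```

Call:
step_arm --commands '[{"travel": [0, 0, 0], "turn": [0, 0, 5]}, {"travel": [0, 0, 0], "turn": [0, 0, 5]}, {"travel": [0, 0, 0], "turn": [0, 0, 5]}]'

```text
time: 6.05
position: [0.4892, -0.0404, 0.1095]
tool_rot: [-2.088, -2.347, -0.0]
ft_force: [0.4, 0.4, 0.5]
grip_width: 0.622
grip_force: 0.0
```

```bash
python3 - <<'E'
from h import *
s=ctrl.get_state();R=Ro.from_rotvec(s['tool_rot']).as_matrix();print(s['position'],tocase(s['position']).round(4),R.round(3).tolist(),s['ft_force'],s['grip_width'],s['joint_positions'])
cv2.imwrite('pics/w3.png',ctrl.get_image('wrist')[:,:,::-1])
np.save('s3.npy',np.r_[s['position'],s['tool_rot']])
E
```

```text
[ 0.48923765 -0.04043014  0.10947065] [-0.0182  0.0134] [[-0.116, 0.993, -0.0], [0.993, 0.116, 0.0], [0.0, -0.0, -1.0]] [0.4287942  0.39969582 0.45914303] 0.621588761824117 [-0.50739045  0.08983944  0.56348037  2.00829226 -0.05513348  1.05802716
  0.19806134]
```

View pics/w3.png

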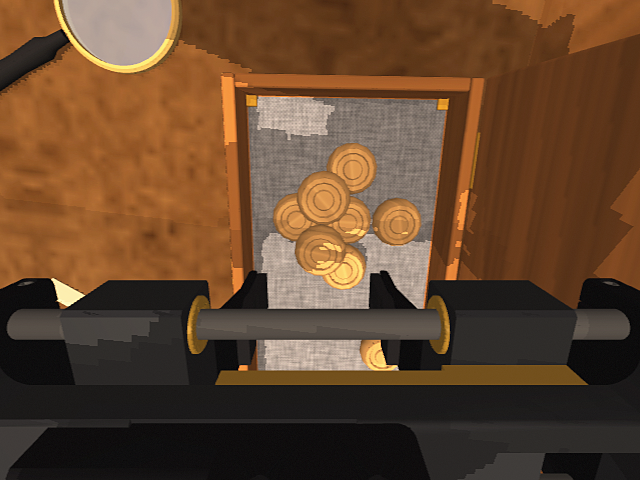

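The third wrist picture shows T1 at (321,250) and T2 at (323,198), with the fingers straddling T1's line. The moved piece lies at bottom right at (378,353).

Call:
step_arm --commands '[{"travel": [0.002, 0, 0.03], "turn": [0, 0, 0]}, {"travel": [0.002, 0, 0.05], "turn": [0, 0, 0]}, {"travel": [0.002, 0, 0.062], "turn": [0, 0, 0]}, {"travel": [0.002, 0, 0.062], "turn": [0, 0, 0]}]'

```text
time: 6.5
position: [0.4878, -0.0386, 0.0461]
tool_rot: [-2.089, -2.344, 0.004]
ft_force: [0.2, 0.7, 0.4]
grip_width: 0.62
grip_force: 0.0
```

Call:
step_arm --commands '[{"travel": [0, 0, 0], "turn": [0, 0, 0]}, {"travel": [0, 0, 0], "turn": [0, 0, 0]}, {"travel": [0, 0, 0], "turn": [0, 0, 0]}, {"travel": [0, 0, 0], "turn": [0, 0, 0]}]' --gripper 0.2

```text
time: 6.9
position: [0.4899, -0.0384, 0.0484]
tool_rot: [2.09, 2.344, 0.002]
ft_force: [0.0, -0.5, 1.9]
grip_width: 0.398
grip_force: 8.0
```

Call:
step_arm --commands '[{"travel": [-0.01, 0, -0.002], "turn": [0, 0, 0]}, {"travel": [-0.04, -0.005, -0.002], "turn": [0, 0, 0]}, {"travel": [-0.07, -0.012, -0.002], "turn": [0, 0, 0]}, {"travel": [-0.093, -0.012, -0.002], "turn": [0, 0, 0]}, {"travel": [-0.093, -0.012, -0.002], "turn": [0, 0, 0]}]'

```text
time: 7.4
position: [0.4877, -0.137, 0.0502]
tool_rot: [2.096, 2.337, -0.001]
ft_force: [-0.8, 0.5, 0.9]
grip_width: 0.397
grip_force: 8.0
```

```bash
python3 - <<'E'
from h import *
s=ctrl.get_state();print(s['position'],tocase(s['position']).round(4),s['ft_force'],s['grip_width'])
E
```

```text
[ 0.487676   -0.13703761  0.05015987] [-0.0299 -0.0825] [-0.75253652  0.53480976  0.88894903] 0.3967488288217375
```

Call:
step_arm --commands '[{"travel": [0, 0, 0], "turn": [0, 0, 0]}, {"travel": [0, 0, 0.01], "turn": [0, 0, 0]}, {"travel": [0, 0, 0.02], "turn": [0, 0, 0]}, {"travel": [0, 0, 0.0205], "turn": [0, 0, 0]}, {"travel": [0, 0, 0.0205], "turn": [0, 0, 0]}]'

```text
time: 7.9
position: [0.4872, -0.1316, 0.0283]
tool_rot: [-2.089, -2.345, 0.002]
ft_force: [-0.7, -0.2, 0.5]
grip_width: 0.398
grip_force: 8.0
```

Call:
step_arm --commands '[{"travel": [0, 0, 0], "turn": [0, 0, 0]}, {"travel": [0, 0, 0], "turn": [0, 0, 0]}, {"travel": [0, 0, -0.03], "turn": [0, 0, 0]}, {"travel": [0, 0, -0.07], "turn": [0, 0, 0]}, {"travel": [0, 0, -0.08], "turn": [0, 0, 0]}]' --gripper 0.47

```text
time: 8.4
position: [0.4904, -0.133, 0.113]
tool_rot: [2.088, 2.341, 0.007]
ft_force: [0.2, 0.5, 2.1]
grip_width: 0.468
grip_force: 0.0
```

Call:
step_arm --commands '[{"travel": [0.045, 0.012, 0], "turn": [0, 0, 0]}, {"travel": [0.09, 0.012, 0], "turn": [0, 0, 0]}, {"travel": [0.13, 0.012, 0], "turn": [0, 0, 0]}, {"travel": [0.13, 0.012, 0], "turn": [0, 0, 0]}, {"travel": [0.13, 0.012, 0], "turn": [0, 0, 0]}]' --gripper 0.62

```text
time: 8.9
position: [0.4847, -0.0009, 0.1089]
tool_rot: [-2.088, -2.348, 0.0]
ft_force: [-0.7, -1.4, -0.2]
grip_width: 0.614
grip_force: 0.0
```

```bash
python3 - <<'E'
from h import *
s=ctrl.get_state();print(s['position'],tocase(s['position']).round(4),s['ft_force'],s['grip_width'])
cv2.imwrite('pics/s4.png',cv2.resize(ctrl.get_image('scene')[180:330,240:440],None,fx=4,fy=4)[:,:,::-1])
E
```

```text
[ 0.48468991 -0.00091618  0.10890561] [-0.0186  0.0531] [-0.67329866 -1.43994816 -0.17600529] 0.6138738646397479
```

View pics/s4.png

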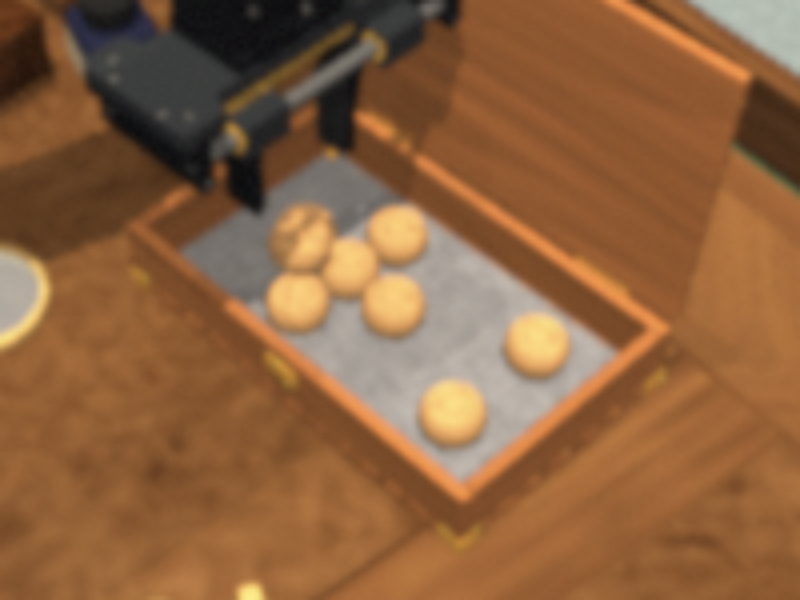

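The scene crop shows both right-hand pieces flat, at (452,412) and (537,345). T2 is still on top at (303,237), and four pieces around it are at (298,303), (350,268), (393,305) and (397,235).

Call:
step_arm --commands '[{"travel": [0, 0, 0.03], "turn": [0, 0, 0]}, {"travel": [0, 0, 0.05], "turn": [0, 0, 0]}, {"travel": [0, 0, 0.061], "turn": [0, 0, 0]}, {"travel": [0, 0, 0.061], "turn": [0, 0, 0]}]'

```text
time: 9.35
position: [0.4837, -0.0032, 0.0467]
tool_rot: [-2.092, -2.341, 0.005]
ft_force: [-0.8, -0.7, -0.1]
grip_width: 0.625
grip_force: 0.0
```

Call:
step_arm --commands '[{"travel": [0, 0, 0], "turn": [0, 0, 0]}, {"travel": [0, 0, 0], "turn": [0, 0, 0]}, {"travel": [0, 0, 0], "turn": [0, 0, 0]}, {"travel": [0, 0, 0], "turn": [0, 0, 0]}]' --gripper 0.2

```text
time: 9.75
position: [0.4856, -0.0016, 0.0488]
tool_rot: [2.09, 2.344, 0.002]
ft_force: [0.4, 0.1, 1.3]
grip_width: 0.403
grip_force: 8.0
```

Call:
step_arm --commands '[{"travel": [-0.01, 0, -0.002], "turn": [0, 0, 0]}, {"travel": [-0.04, 0.004, -0.002], "turn": [0, 0, 0]}, {"travel": [-0.07, 0.004, -0.002], "turn": [0, 0, 0]}, {"travel": [-0.095, 0.004, -0.002], "turn": [0, 0, 0]}, {"travel": [-0.095, 0.004, -0.002], "turn": [0, 0, 0]}]'

```text
time: 10.25
position: [0.4998, -0.1007, 0.0506]
tool_rot: [2.096, 2.337, -0.002]
ft_force: [0.1, 0.3, -0.1]
grip_width: 0.4
grip_force: 8.0
```

Call:
step_arm --commands '[{"travel": [0, 0, 0], "turn": [0, 0, 0]}, {"travel": [0, 0, 0], "turn": [0, 0, 0]}]'

```text
time: 10.45
position: [0.4996, -0.0947, 0.05]
tool_rot: [-2.089, -2.346, -0.001]
ft_force: [-0.6, -0.1, -0.2]
grip_width: 0.401
grip_force: 8.0
```

```bash
python3 - <<'E'
from h import *
s=ctrl.get_state();print(s['position'],tocase(s['position']).round(4),s['ft_force'],s['grip_width'])
E
```

```text
[ 0.49961811 -0.0947368   0.05001301] [-0.0136 -0.0417] [-0.56869452 -0.07801768 -0.17681251] 0.4014508060597333
```

Call:
step_arm --commands '[{"travel": [0, 0, 0.01], "turn": [0, 0, 0]}, {"travel": [0, 0, 0.02], "turn": [0, 0, 0]}, {"travel": [0, 0, 0.0205], "turn": [0, 0, 0]}, {"travel": [0, 0, 0.0205], "turn": [0, 0, 0]}]'

```text
time: 10.85
position: [0.4991, -0.0953, 0.0289]
tool_rot: [-2.089, -2.345, 0.002]
ft_force: [1.2, -0.1, -0.6]
grip_width: 0.394
grip_force: 8.0
```

Call:
step_arm --commands '[{"travel": [0, 0, 0], "turn": [0, 0, 0]}, {"travel": [0, 0, 0], "turn": [0, 0, 0]}, {"travel": [0, 0, -0.03], "turn": [0, 0, 0]}, {"travel": [0, 0, -0.07], "turn": [0, 0, 0]}, {"travel": [0, 0, -0.08], "turn": [0, 0, 0]}]' --gripper 0.47

```text
time: 11.35
position: [0.5024, -0.0963, 0.1136]
tool_rot: [2.088, 2.341, 0.008]
ft_force: [0.7, 0.4, 1.1]
grip_width: 0.473
grip_force: 0.0
```

Call:
step_arm --commands '[{"travel": [0, 0, -0.03], "turn": [0, 0, -8.5]}, {"travel": [0, 0, -0.06], "turn": [0, 0, -17]}, {"travel": [0, 0, -0.06], "turn": [0, 0, -25.5]}, {"travel": [0, 0, -0.06], "turn": [0, 0, -34]}, {"travel": [0, 0, -0.06], "turn": [0, 0, -42.5]}]' --gripper 0

```text
time: 11.85
position: [0.4997, -0.0956, 0.1696]
tool_rot: [1.09, 2.946, 0.001]
ft_force: [-0.1, 0.6, -0.2]
grip_width: 0.096
grip_force: 0.0
```

Call:
step_arm --commands '[{"travel": [0, 0, 0], "turn": [0, 0, -8.5]}, {"travel": [0, 0, 0], "turn": [0, 0, -17]}, {"travel": [0, 0, 0], "turn": [0, 0, -25.5]}, {"travel": [0, 0, 0], "turn": [0, 0, -34]}, {"travel": [0, 0, 0], "turn": [0, 0, -42.5]}]'

```text
time: 12.35
position: [0.4995, -0.0956, 0.1693]
tool_rot: [0.052, -3.141, -0.0]
ft_force: [0.2, -0.2, 0.1]
grip_width: 0.005
grip_force: 0.0
```

Call:
step_arm --commands '[{"travel": [0, 0, 0], "turn": [0, 0, -5.5]}, {"travel": [0, 0, 0], "turn": [0, 0, -5.5]}, {"travel": [0, 0, 0], "turn": [0, 0, -5.5]}]'

```text
time: 12.65
position: [0.4996, -0.0956, 0.1694]
tool_rot: [0.19, -3.136, -0.0]
ft_force: [0.4, -0.1, 0.5]
grip_width: 0.004
grip_force: 0.0
```

```bash
python3 - <<'E'
from h import *
s=ctrl.get_state();R=Ro.from_rotvec(s['tool_rot']).as_matrix();print(s['position'],tocase(s['position']).round(4),R.round(3).tolist(),s['grip_width'])
cv2.imwrite('pics/w5.png',ctrl.get_image('wrist')[:,:,::-1])
np.save('s5.npy',np.r_[s['position'],s['tool_rot']])
E
```

```text
[ 0.49958133 -0.09564875  0.16937912] [-0.0137 -0.0426] [[-0.993, -0.12, -0.0], [-0.12, 0.993, 0.0], [0.0, 0.0, -1.0]] 0.004455703814721548
```

View pics/w5.png

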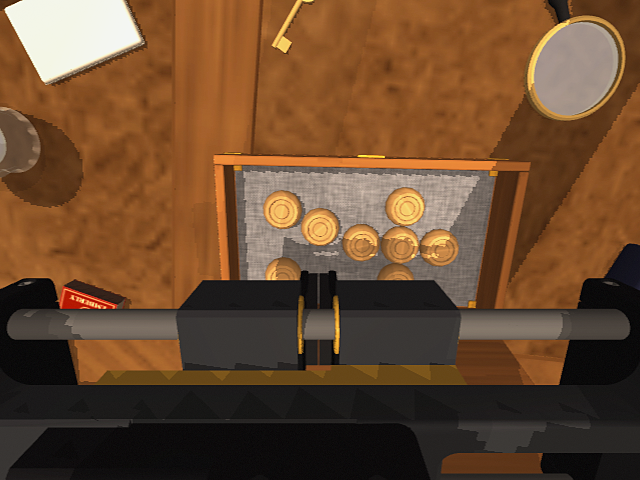

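All eight pieces are now flat on the floor: T1 (282,210), T2 (320,228), A (405,206), B (361,243), D (401,245) and C (439,247). E (396,278) and T3 (283,272) are partly hidden.

```bash
cat >> h.py <<'E'
def pieces(n='wrist',p=None):
    "floor-piece centres (case mm) by a fit of circles in a rectified top view of the plane z=.022"
    s=ctrl.get_state();im=ctrl.get_image(n);c=cam(n,s);o,y=setcase()
    k=np.array([[-.07,-.12],[-.07,.12],[.07,.12],[.07,-.12]]);R=np.array([[np.cos(y),-np.sin(y)],[np.sin(y),np.cos(y)]])
    W=np.c_[k@R.T+o,np.full(4,.022)]
    dst=((k[:,::-1]+[.12,.07])*2000).astype(np.float32)
    t=cv2.warpPerspective(im,cv2.getPerspectiveTransform(proj(c,W).astype(np.float32),dst),(480,280))
    if p: cv2.imwrite(p,t[:,:,::-1])
    h=cv2.cvtColor(t,cv2.COLOR_RGB2HSV);m=((h[:,:,1]>85)&(h[:,:,2]>90)).astype(np.uint8)*255
    g=cv2.GaussianBlur(m,(7,7),0)
    q=cv2.HoughCircles(g,cv2.HOUGH_GRADIENT,1,50,param1=100,param2=11,minRadius=30,maxRadius=40)
    return [] if q is None else [(round(v/2-70),round(u/2-120)) for u,v,r in q[0]]
E
python3 - <<'E'
from h import *
c=cam('wrist',load('s5.npy'))
print((tocase(ray(c,[(282,210),(320,228),(405,206),(361,243),(401,245),(439,247),(396,280),(283,274)],.026))*1000).round().tolist())
print(pieces('wrist','pics/t.png'))
E
```

```text
[[-32.0, -76.0], [-16.0, -42.0], [-37.0, 34.0], [-2.0, -4.0], [-1.0, 33.0], [1.0, 68.0], [34.0, 31.0], [30.0, -76.0]]
[(-36, 34), (-1, -3), (-16, -42), (0, 33), (3, 69), (32, -76), (-31, -77), (37, 30)]
```

Call:
step_arm --commands '[{"travel": [-0.03, 0.02, 0], "turn": [0, 0, 0]}, {"travel": [-0.051, 0.037, 0], "turn": [0, 0, 0]}, {"travel": [-0.051, 0.037, 0], "turn": [0, 0, 0]}, {"travel": [-0.051, 0.037, 0.04], "turn": [0, 0, 0]}, {"travel": [-0.051, 0.037, 0.08], "turn": [0, 0, 0]}]'

```text
time: 13.25
position: [0.5469, -0.053, 0.0898]
tool_rot: [-0.192, 3.132, -0.0]
ft_force: [1.2, 0.6, -0.6]
grip_width: 0.006
grip_force: 0.0
```

Call:
step_arm --commands '[{"travel": [0, 0, 0.03], "turn": [0, 0, 0]}, {"travel": [0, 0, 0.05], "turn": [0, 0, 0]}, {"travel": [0, 0, 0.062], "turn": [0, 0, 0]}, {"travel": [0, 0, 0.062], "turn": [0, 0, 0]}]'

```text
time: 13.65
position: [0.5443, -0.053, 0.0262]
tool_rot: [0.192, -3.133, 0.0]
ft_force: [-0.8, 0.6, 0.2]
grip_width: 0.006
grip_force: 0.0
```

```bash
python3 - <<'E'
from h import *
s=ctrl.get_state();print(s['position'],tocase(s['position']).round(4),s['ft_force'],pieces())
E
```

```text
[ 0.54434495 -0.05301691  0.02617635] [ 0.0353 -0.005 ] [-0.75441335  0.64166403  0.22224103] [(2, 32), (-1, -4), (-16, -43), (4, 72), (-34, 34), (-31, -75), (36, -76)]
```

Call:
step_arm --commands '[{"travel": [-0.001, 0.012, 0], "turn": [0, 0, 0]}, {"travel": [-0.001, 0.024, 0], "turn": [0, 0, 0]}, {"travel": [-0.001, 0.036, 0], "turn": [0, 0, 0]}, {"travel": [-0.001, 0.048, 0], "turn": [0, 0, 0]}, {"travel": [-0.001, 0.058, 0], "turn": [0, 0, 0]}]'

```text
time: 14.2
position: [0.5396, 0.007, 0.0279]
tool_rot: [-0.196, 3.135, 0.001]
ft_force: [0.0, -0.3, -0.4]
grip_width: 0.008
grip_force: 0.0
```

Call:
step_arm --commands '[{"travel": [0, 0.008, 0], "turn": [0, 0, 0]}, {"travel": [0, 0.013, 0], "turn": [0, 0, 0]}, {"travel": [0, 0.013, 0], "turn": [0, 0, 0]}]'

```text
time: 14.5
position: [0.538, 0.0188, 0.0276]
tool_rot: [0.195, -3.136, -0.0]
ft_force: [-0.4, 0.1, -0.9]
grip_width: 0.005
grip_force: 0.0
```

Call:
step_arm --commands '[{"travel": [0, -0.004, -0.03], "turn": [0, 0, 0]}, {"travel": [0, -0.004, -0.06], "turn": [0, 0, 0]}, {"travel": [0, -0.004, -0.1], "turn": [0, 0, 0]}, {"travel": [0, -0.004, -0.14], "turn": [0, 0, 0]}, {"travel": [0, -0.004, -0.14], "turn": [0, 0, 0]}]'

```text
time: 15.0
position: [0.5424, 0.0132, 0.1735]
tool_rot: [-0.19, 3.125, 0.002]
ft_force: [1.5, -0.7, 1.0]
grip_width: 0.003
grip_force: 0.0
```

```bash
python3 - <<'E'
from h import *
s=ctrl.get_state();print(s['position'],tocase(s['position']).round(4),s['ft_force'],pieces())
E
```

```text
[0.54241382 0.01319539 0.17351474] [0.0403 0.0611] [ 1.53214879 -0.74136311  1.00589696] [(2, 72), (35, 94), (-35, 35), (-1, -3), (-15, -41), (-29, -75), (31, -76), (0, 34)]
```

Call:
step_arm --commands '[{"travel": [0.03, -0.03, 0], "turn": [0, 0, 0]}, {"travel": [0.068, -0.065, 0], "turn": [0, 0, 0]}, {"travel": [0.068, -0.065, 0], "turn": [0, 0, 0]}, {"travel": [0.068, -0.065, 0.04], "turn": [0, 0, 0]}, {"travel": [0.068, -0.065, 0.08], "turn": [0, 0, 0]}]'

```text
time: 15.55
position: [0.4795, -0.0593, 0.0868]
tool_rot: [-0.191, 3.133, 0.001]
ft_force: [-0.1, 0.6, -0.1]
grip_width: 0.009
grip_force: 0.0
```

Call:
step_arm --commands '[{"travel": [0, 0, 0], "turn": [0, 0, 0]}]'

```text
time: 15.65
position: [0.4739, -0.059, 0.0823]
tool_rot: [0.191, -3.124, 0.001]
ft_force: [-1.4, 0.5, 0.5]
grip_width: 0.0
grip_force: 0.0
```

```bash
python3 - <<'E'
from h import *
ctrl.get_image('side');s=ctrl.get_state();print(s['position'],tocase(s['position']).round(4),s['ft_force'])
E
```

```text
[ 0.47619898 -0.05918589  0.08499521] [-0.0331 -0.0039] [0.08027385 0.57810005 1.10277605]
```

Call:
step_arm --commands '[{"travel": [0, 0, 0.03], "turn": [0, 0, 0]}, {"travel": [0, 0, 0.05], "turn": [0, 0, 0]}, {"travel": [0, 0, 0.058], "turn": [0, 0, 0]}, {"travel": [0, 0, 0.058], "turn": [0, 0, 0]}]'

```text
time: 16.1
position: [0.4793, -0.0589, 0.0299]
tool_rot: [0.193, -3.135, 0.0]
ft_force: [0.0, 0.1, -0.4]
grip_width: 0.005
grip_force: 0.0
```

Call:
step_arm --commands '[{"travel": [-0.01, 0, 0], "turn": [0, 0, 0]}, {"travel": [-0.02, 0, 0], "turn": [0, 0, 0]}, {"travel": [-0.03, 0, 0], "turn": [0, 0, 0]}, {"travel": [-0.041, 0, 0], "turn": [0, 0, 0]}, {"travel": [-0.041, 0, 0], "turn": [0, 0, 0]}]'

```text
time: 16.6
position: [0.522, -0.0535, 0.0301]
tool_rot: [-0.195, 3.133, -0.001]
ft_force: [0.1, 1.2, -0.1]
grip_width: 0.006
grip_force: 0.0
```

Call:
step_arm --commands '[{"travel": [0.004, 0, -0.03], "turn": [0, 0, 0]}, {"travel": [0.004, 0, -0.06], "turn": [0, 0, 0]}, {"travel": [0.004, 0, -0.1], "turn": [0, 0, 0]}, {"travel": [0.004, 0, -0.14], "turn": [0, 0, 0]}, {"travel": [0.004, 0, -0.14], "turn": [0, 0, 0]}]'

```text
time: 17.1
position: [0.5193, -0.0549, 0.1753]
tool_rot: [-0.192, 3.126, 0.001]
ft_force: [-0.6, -0.3, -0.8]
grip_width: 0.003
grip_force: 0.0
```

```bash
python3 - <<'E'
from h import *
s=ctrl.get_state();print(s['position'],tocase(s['position']).round(4),s['ft_force'],pieces())
E
```

```text
[ 0.51932541 -0.05486562  0.17525388] [ 0.0102 -0.0042] [-0.56500198 -0.30157279 -0.77964675] [(0, 33), (-16, -42), (-36, 34), (1, 71), (34, 95), (-32, -76), (32, -77), (42, -4)]
```

Call:
step_arm --commands '[{"travel": [0.022, 0.037, 0], "turn": [0, 0, 0]}, {"travel": [0.044, 0.074, 0], "turn": [0, 0, 0]}, {"travel": [0.044, 0.074, 0], "turn": [0, 0, 0]}, {"travel": [0.044, 0.074, 0.04], "turn": [0, 0, 0]}, {"travel": [0.044, 0.074, 0.08], "turn": [0, 0, 0]}]'

```text
time: 17.65
position: [0.4635, 0.0138, 0.0888]
tool_rot: [-0.195, 3.133, 0.001]
ft_force: [0.9, 0.4, 0.2]
grip_width: 0.003
grip_force: 0.0
```

Call:
step_arm --commands '[{"travel": [0, 0, 0], "turn": [0, 0, 0]}, {"travel": [0, 0, 0], "turn": [0, 0, 0]}]'

```text
time: 17.85
position: [0.4624, 0.013, 0.0891]
tool_rot: [0.192, -3.133, 0.002]
ft_force: [-0.4, -0.4, 0.7]
grip_width: 0.005
grip_force: 0.0
```

```bash
python3 - <<'E'
from h import *
s=ctrl.get_state();print(s['position'],tocase(s['position']).round(4),s['ft_force'])
E
```

```text
[0.46236458 0.01300688 0.0891104 ] [-0.0393  0.0693] [-0.38953069 -0.38503645  0.69916137]
```

Call:
step_arm --commands '[{"travel": [-0.003, 0, 0.03], "turn": [0, 0, 0]}, {"travel": [-0.003, 0, 0.05], "turn": [0, 0, 0]}, {"travel": [-0.003, 0, 0.061], "turn": [0, 0, 0]}, {"travel": [-0.003, 0, 0.061], "turn": [0, 0, 0]}]'

```text
time: 18.25
position: [0.4661, 0.0139, 0.0287]
tool_rot: [0.193, -3.135, 0.0]
ft_force: [0.5, -0.8, 0.3]
grip_width: 0.007
grip_force: 0.0
```

Call:
step_arm --commands '[{"travel": [0, -0.01, 0], "turn": [0, 0, 0]}, {"travel": [0, -0.02, 0], "turn": [0, 0, 0]}, {"travel": [0, -0.03, 0], "turn": [0, 0, 0]}, {"travel": [0, -0.036, 0], "turn": [0, 0, 0]}, {"travel": [0, -0.036, 0], "turn": [0, 0, 0]}]'

```text
time: 18.75
position: [0.4707, -0.0231, 0.0289]
tool_rot: [-0.19, 3.135, -0.0]
ft_force: [0.5, 0.3, -0.2]
grip_width: 0.005
grip_force: 0.0
```

Call:
step_arm --commands '[{"travel": [0, 0.004, -0.03], "turn": [0, 0, 0]}, {"travel": [0, 0.004, -0.06], "turn": [0, 0, 0]}, {"travel": [0, 0.004, -0.1], "turn": [0, 0, 0]}, {"travel": [0, 0.004, -0.14], "turn": [0, 0, 0]}, {"travel": [0, 0.004, -0.14], "turn": [0, 0, 0]}]'

```text
time: 19.25
position: [0.4736, -0.0173, 0.1741]
tool_rot: [-0.193, 3.125, 0.003]
ft_force: [0.4, -0.2, 0.7]
grip_width: 0.006
grip_force: 0.0
```

```bash
python3 - <<'E'
from h import *
s=ctrl.get_state();print(s['position'],tocase(s['position']).round(4),s['ft_force'],pieces())
E
```

```text
[ 0.47358715 -0.01730474  0.17407836] [-0.0313  0.038 ] [ 0.36134676 -0.22270485  0.67688991] [(-36, 4), (1, 72), (0, 33), (-16, -42), (-31, -77), (32, -74), (32, 92)]
```

Call:
step_arm --commands '[{"travel": [-0.035, 0.01, 0], "turn": [0, 0, 0]}, {"travel": [-0.069, 0.021, 0], "turn": [0, 0, 0]}, {"travel": [-0.069, 0.021, 0], "turn": [0, 0, 0]}, {"travel": [-0.069, 0.021, 0.04], "turn": [0, 0, 0]}, {"travel": [-0.069, 0.021, 0.08], "turn": [0, 0, 0]}]'

```text
time: 19.8
position: [0.5358, 0.0116, 0.0873]
tool_rot: [-0.194, 3.135, 0.0]
ft_force: [0.5, 0.4, 0.2]
grip_width: 0.005
grip_force: 0.0
```

Call:
step_arm --commands '[{"travel": [0, 0, 0], "turn": [0, 0, 0]}, {"travel": [0, 0, 0], "turn": [0, 0, 0]}]'

```text
time: 20.0
position: [0.5347, 0.0112, 0.088]
tool_rot: [0.193, -3.133, 0.001]
ft_force: [1.1, 1.1, 1.0]
grip_width: 0.006
grip_force: 0.0
```

```bash
python3 - <<'E'
from h import *
s=ctrl.get_state();print(s['position'],tocase(s['position']).round(4),s['ft_force'],pieces())
E
```

```text
[0.53470768 0.01120734 0.08803837] [0.0325 0.0599] [1.1076711  1.07705695 0.95513528] [(1, 34), (2, 72), (-36, 4), (-16, -40), (43, -1), (34, 94), (-31, -78), (33, -74)]
```

Call:
step_arm --commands '[{"travel": [-0.002, -0.004, 0.0], "turn": [0, 0, 0]}, {"travel": [-0.002, -0.004, 0.03], "turn": [0, 0, 0]}, {"travel": [-0.002, -0.004, 0.05], "turn": [0, 0, 0]}, {"travel": [-0.002, -0.004, 0.06], "turn": [0, 0, 0]}, {"travel": [-0.002, -0.004, 0.06], "turn": [0, 0, 0]}]'

```text
time: 20.55
position: [0.5383, 0.0077, 0.0286]
tool_rot: [0.193, -3.135, 0.0]
ft_force: [0.4, -0.5, 0.1]
grip_width: 0.0
grip_force: 0.0
```

Call:
step_arm --commands '[{"travel": [0, 0.005, 0], "turn": [0, 0, 0]}, {"travel": [0, 0.008, 0], "turn": [0, 0, 0]}, {"travel": [0, 0.008, 0], "turn": [0, 0, 0]}, {"travel": [0, 0.006, 0], "turn": [0, 0, 0]}, {"travel": [0, 0.006, 0], "turn": [0, 0, 0]}]'

```text
time: 21.05
position: [0.5378, 0.0134, 0.029]
tool_rot: [-0.193, 3.135, -0.0]
ft_force: [0.1, 0.2, 0.4]
grip_width: 0.009
grip_force: 0.0
```

Call:
step_arm --commands '[{"travel": [0.01, 0, 0], "turn": [0, 0, 0]}, {"travel": [0.02, 0, 0], "turn": [0, 0, 0]}, {"travel": [0.03, 0, 0], "turn": [0, 0, 0]}, {"travel": [0.04, 0, 0], "turn": [0, 0, 0]}, {"travel": [0.043, 0, 0], "turn": [0, 0, 0]}]'

```text
time: 21.55
position: [0.4932, 0.0084, 0.0284]
tool_rot: [0.193, -3.135, -0.001]
ft_force: [-0.7, -1.3, -0.5]
grip_width: 0.008
grip_force: 0.0
```

Call:
step_arm --commands '[{"travel": [-0.004, 0, -0.03], "turn": [0, 0, 0]}, {"travel": [-0.004, 0, -0.06], "turn": [0, 0, 0]}, {"travel": [-0.004, 0, -0.1], "turn": [0, 0, 0]}, {"travel": [-0.004, 0, -0.14], "turn": [0, 0, 0]}, {"travel": [-0.004, 0, -0.14], "turn": [0, 0, 0]}]'

```text
time: 22.05
position: [0.5026, 0.0093, 0.1743]
tool_rot: [-0.193, 3.125, 0.003]
ft_force: [0.5, -0.4, -0.5]
grip_width: 0.009
grip_force: 0.0
```

```bash
python3 - <<'E'
from h import *
s=ctrl.get_state();print(s['position'],tocase(s['position']).round(4),s['ft_force'],pieces('wrist'))
cv2.imwrite('pics/w6.png',np.hstack([ctrl.get_image('wrist')[100:340,180:580],cv2.resize(ctrl.get_image('scene')[120:310,240:440],(400,380))[:240]])[:,:,::-1])
E
```

```text
[0.50256784 0.00925563 0.17428413] [0.0003 0.0614] [ 0.54466951 -0.43622725 -0.52423699] [(-15, -41), (35, 95), (34, -78), (-36, 3), (-30, -78), (41, -3), (1, 33), (-42, 81)]
```

View pics/w6.png

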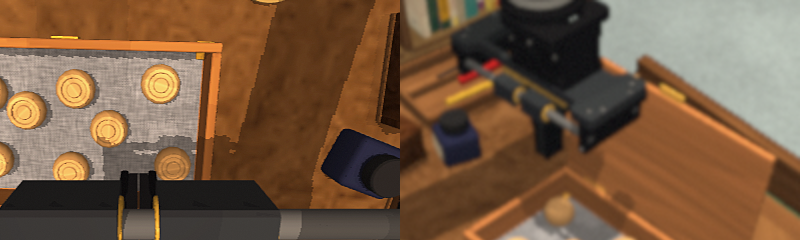

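The picture shows all the pieces lying flat and separate, with one near each spot. Next is the lid, so I work out its angle and the arc to follow.

```bash
python3 - <<'E'
from h import *
o,y=setcase();R=np.array([[np.cos(y),-np.sin(y)],[np.sin(y),np.cos(y)]]);cs=cam('scene')
for a in (1.65,1.7,1.8,1.9,1.95):
  e=np.array([[.078-.156*np.cos(a),yy,.044+.156*np.sin(a)] for yy in(.128,-.128)]);e[:,:2]=e[:,:2]@R.T+o
  print(a,proj(cs,e).round().tolist())
for d in range(100,-1,-8):
  a=np.radians(d);r=min(.112/np.sin(a),.125) if d>60 else .125
  P=np.array([.078,.044])+r*np.array([-np.cos(a),np.sin(a)])+.008*np.array([np.sin(a),np.cos(a)])
  print(d,'tcp x z mm',((P+[.0095,.014])*1000).round(),'edge z',round(44+156*np.sin(a)))
s=ctrl.get_state();print(tocase(s['position']),s['position'])
E
```

```text
1.65 [[324.0, 144.0], [421.0, 201.0]]
1.7 [[326.0, 143.0], [424.0, 199.0]]
1.8 [[332.0, 141.0], [428.0, 197.0]]
1.9 [[337.0, 140.0], [433.0, 195.0]]
1.95 [[339.0, 140.0], [435.0, 194.0]]
100 tcp x z mm [115. 169.] edge z 198
92 tcp x z mm [ 99. 170.] edge z 200
84 tcp x z mm [ 84. 171.] edge z 199
76 tcp x z mm [ 67. 172.] edge z 195
68 tcp x z mm [ 50. 173.] edge z 189
60 tcp x z mm [ 32. 170.] edge z 179
52 tcp x z mm [ 17. 161.] edge z 167
44 tcp x z mm [  3. 151.] edge z 152
36 tcp x z mm [ -9. 138.] edge z 136
28 tcp x z mm [-19. 124.] edge z 117
20 tcp x z mm [-27. 108.] edge z 97
12 tcp x z mm [-33.  92.] edge z 76
4 tcp x z mm [-37.  75.] edge z 55
[-0.00377979  0.06167128] [0.49848365 0.00912426 0.1682259 ]
```

Call:
step_arm --commands '[{"travel": [0, 0, -0.05], "turn": [0, 0, 0]}, {"travel": [0, 0, -0.092], "turn": [0, 0, 0]}, {"travel": [-0.045, -0.02, -0.092], "turn": [0, 0, 0]}, {"travel": [-0.09, -0.04, -0.092], "turn": [0, 0, 0]}, {"travel": [-0.135, -0.06, -0.092], "turn": [0, 0, 0]}]'

```text
time: 22.7
position: [0.6413, -0.0337, 0.2595]
tool_rot: [0.196, -3.135, -0.001]
ft_force: [0.2, 0.2, 0.4]
grip_width: 0.005
grip_force: 0.0
```

Call:
step_arm --commands '[{"travel": [-0.019, -0.002, 0], "turn": [0, 0, 0]}, {"travel": [-0.019, -0.002, 0], "turn": [0, 0, 0]}, {"travel": [-0.019, -0.002, 0], "turn": [0, 0, 0]}]'

```text
time: 23.0
position: [0.6582, -0.0336, 0.2583]
tool_rot: [0.193, -3.132, 0.001]
ft_force: [0.0, 0.2, 0.5]
grip_width: 0.007
grip_force: 0.0
```

```bash
python3 - <<'E'
from h import *
s=ctrl.get_state();print(s['position'],tocase(s['position']).round(4),s['ft_force'])
cv2.imwrite('pics/s7.png',np.hstack([ctrl.get_image('side')[100:350,180:480],ctrl.get_image('scene')[80:330,220:470]])[:,:,::-1])
E
```

```text
[ 0.65823973 -0.03363823  0.2583401 ] [0.1506 0.0023] [0.01062365 0.15479935 0.5047638 ]
```

View pics/s7.png

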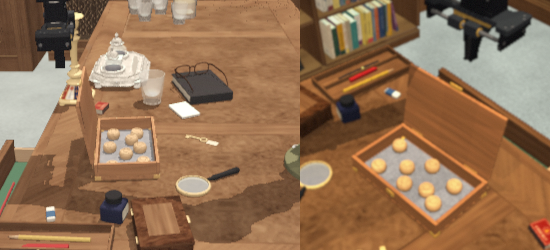

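The picture shows the gripper behind and above the lid's free edge, and the pieces spread out. I go down behind the lid and pull it forward.

Call:
step_arm --commands '[{"travel": [0, 0, 0.04], "turn": [0, 0, 0]}, {"travel": [0, 0, 0.07], "turn": [0, 0, 0]}, {"travel": [0, 0, 0.086], "turn": [0, 0, 0]}, {"travel": [0, 0, 0.086], "turn": [0, 0, 0]}]'

```text
time: 23.5
position: [0.6572, -0.0328, 0.1726]
tool_rot: [0.194, -3.131, -0.002]
ft_force: [0.3, -0.4, -0.4]
grip_width: 0.007
grip_force: 0.0
```

Call:
step_arm --commands '[{"travel": [0.02, 0, 0], "turn": [0, 0, 0]}, {"travel": [0.03, 0, 0], "turn": [0, 0, 0]}, {"travel": [0.04, 0, 0], "turn": [0, 0, 0]}, {"travel": [0.05, 0, 0], "turn": [0, 0, 0]}, {"travel": [0.06, 0, 0], "turn": [0, 0, 0]}]'

```text
time: 24.0
position: [0.6002, -0.0408, 0.1759]
tool_rot: [-0.194, 3.132, 0.0]
ft_force: [3.2, 0.4, 1.8]
grip_width: 0.009
grip_force: 1.5
```

Call:
step_arm --commands '[{"travel": [0.012, 0, 0], "turn": [0, 0, 0]}, {"travel": [0.024, 0, 0], "turn": [0, 0, 0]}, {"travel": [0.036, 0, 0], "turn": [0, 0, 0]}, {"travel": [0.048, 0, 0.001], "turn": [0, 0, 0]}, {"travel": [0.058, 0, 0.004], "turn": [0, 0, 0]}]'

```text
time: 24.5
position: [0.541, -0.0483, 0.1704]
tool_rot: [0.193, -3.136, -0.0]
ft_force: [2.7, -0.1, 0.8]
grip_width: 0.001
grip_force: 1.0
```

```bash
python3 - <<'E'
from h import *
s=ctrl.get_state();print(s['position'],tocase(s['position']).round(4),s['ft_force'],s['tool_rot'])
E
```

```text
[ 0.54102503 -0.04831858  0.17042841] [0.0325 0.0001] [ 2.73620811 -0.06456578  0.75792924] [ 1.93246217e-01 -3.13554816e+00 -2.31647693e-04]
```

Call:
step_arm --commands '[{"travel": [0.008, 0, 0.004], "turn": [0, 0, 0]}, {"travel": [0.015, 0, 0.009], "turn": [0, 0, 0]}, {"travel": [0.022, 0, 0.014], "turn": [0, 0, 0]}, {"travel": [0.029, 0, 0.02], "turn": [0, 0, 0]}, {"travel": [0.035, 0, 0.026], "turn": [0, 0, 0]}]'

```text
time: 25.0
position: [0.5066, -0.0523, 0.1439]
tool_rot: [0.193, -3.135, -0.0]
ft_force: [0.7, 1.8, 0.9]
grip_width: 0.006
grip_force: 0.8
```

Call:
step_arm --commands '[{"travel": [0.006, 0, 0.006], "turn": [0, 0, 0]}, {"travel": [0.011, 0, 0.013], "turn": [0, 0, 0]}, {"travel": [0.016, 0, 0.02], "turn": [0, 0, 0]}, {"travel": [0.02, 0, 0.028], "turn": [0, 0, 0]}, {"travel": [0.024, 0, 0.036], "turn": [0, 0, 0]}]'

```text
time: 25.5
position: [0.4831, -0.0554, 0.1078]
tool_rot: [0.193, -3.135, 0.0]
ft_force: [-0.5, 0.6, 1.3]
grip_width: 0.005
grip_force: 0.7
```

```bash
python3 - <<'E'
from h import *
s=ctrl.get_state();print(s['position'],tocase(s['position']).round(4),s['ft_force'],s['tool_rot'])
E
```

```text
[ 0.48309721 -0.05542578  0.10778169] [-0.0259 -0.0009] [-0.51519048  0.61464113  1.3216018 ] [ 1.93393759e-01 -3.13514232e+00  7.54233882e-05]
```

Call:
step_arm --commands '[{"travel": [0.003, 0, 0.008], "turn": [0, 0, 0]}, {"travel": [0.006, 0, 0.016], "turn": [0, 0, 0]}, {"travel": [0.008, 0, 0.024], "turn": [0, 0, 0]}, {"travel": [0.01, 0, 0.032], "turn": [0, 0, 0]}, {"travel": [0.01, 0, 0.037], "turn": [0, 0, 0]}]'

```text
time: 26.0
position: [0.4731, -0.0567, 0.0707]
tool_rot: [0.193, -3.134, 0.0]
ft_force: [-1.1, -0.1, 0.7]
grip_width: 0.008
grip_force: 0.6
```

Call:
step_arm --commands '[{"travel": [0, 0, 0.003], "turn": [0, 0, 0]}, {"travel": [0, 0, 0.005], "turn": [0, 0, 0]}, {"travel": [0, 0, 0.005], "turn": [0, 0, 0]}]'

```text
time: 26.3
position: [0.4738, -0.0567, 0.0666]
tool_rot: [0.193, -3.136, 0.0]
ft_force: [0.8, 0.0, -0.2]
grip_width: 0.003
grip_force: 0.0
```

Call:
step_arm --commands '[{"travel": [0, 0, 0.001], "turn": [0, 0, 0]}, {"travel": [0, 0, 0.002], "turn": [0, 0, 0]}, {"travel": [0, 0, 0.003], "turn": [0, 0, 0]}, {"travel": [0, 0, 0.003], "turn": [0, 0, 0]}]'

```text
time: 26.7
position: [0.4741, -0.0567, 0.0662]
tool_rot: [0.193, -3.135, -0.002]
ft_force: [-8.8, -0.0, 24.2]
grip_width: 0.004
grip_force: 12.0
```

Call:
step_arm --commands '[{"travel": [0, 0, -0.003], "turn": [0, 0, 0]}, {"travel": [0, 0, -0.02], "turn": [0, 0, 0]}, {"travel": [0, 0, -0.06], "turn": [0, 0, 0]}, {"travel": [0, 0, -0.1], "turn": [0, 0, 0]}, {"travel": [0, 0, -0.15], "turn": [0, 0, 0]}]'

```text
time: 27.2
position: [0.4727, -0.0565, 0.214]
tool_rot: [0.193, -3.134, 0.0]
ft_force: [1.0, 0.4, -0.5]
grip_width: 0.005
grip_force: 0.0
```

```bash
python3 - <<'E'
from h import *
s=ctrl.get_state();print(s['time'],s['position'],s['ft_force'])
cv2.imwrite('pics/s8.png',np.hstack([cv2.resize(ctrl.get_image('side')[150:350,180:380],(400,400)),cv2.resize(ctrl.get_image('scene')[160:340,240:420],(400,400))])[:,:,::-1])
E
```

```text
27.2 [ 0.47273899 -0.05653724  0.21398023] [ 1.04281068  0.3747363  -0.48013829]
```

View pics/s8.png

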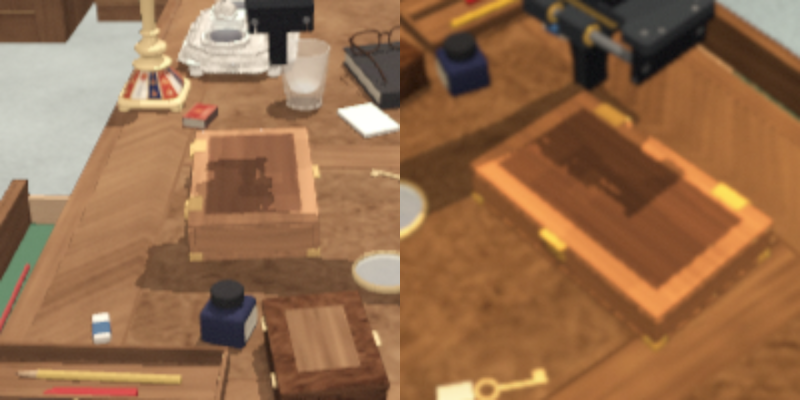

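Both views show the lid lying flat on the rim. The gripper is clear above it, and the other things are where they were.

```bash
python3 -c "
from bench import ctrl
print(ctrl.close_job())"
```

```text
the job is handed in; nothing more can be done
None
```

All eight draughtsmen lie flat in one layer with at least one in each sixth of the case floor, the lid is shut, nothing else on the desk was touched, and the job was handed in at about 27 s; I moved the three top pieces by gripping them just above the heap inside the case rather than pushing them.

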